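# Tip one row of capacitors out of the counting tray

### The arm

A 7-joint arm with a two-finger parallel gripper is mounted at the origin on the work surface. World frame = base frame: x ahead of the robot, y to its left, z up, the work surface at z = 0. Lengths are in m, angles in rad, forces in N, time in s.
With the tool pointing down it reaches from about 0.425 to 0.925 m from the base axis. Payload 6.8 kg.
Tool frame: the origin (TCP) lies on the mounting face of the last link; the fingertips stand 173 mm ahead of it and the grasp point (between the pads) lies 155 mm ahead of it; z points along the fingers, y is the line along which they close (so a half turn about z gives the same grasp; the last joint's range is limited). The gripper opens to 85 mm and grips with 20 to 120 N. Pads are 22 mm wide; open, the fingers measure 114 mm over their backs; the gripper's body (76 mm by 85 mm) begins 54 mm behind the grasp point. The pads swing forward as they close: fully open they stand 13 mm farther back than shut.
Start: joints at [1.048, 0.477, 0.022, 1.555, -0.011, 1.109, -0.083], TCP at [0.272, -0.618, 0.405] pointing down, gripper open.
Joint ranges: [-2.96, 2.96], [-0.34, 2.1], [-1.41, 1.46], [0.24, 2.44], [-1.37, 4.51], [0.17, 1.92], [-2.96, 2.96]. Speed limits (rad/s): [2.39, 2.39, 3.14, 3.14, 3.14, 3.14, 3.14].

### API

Orientations are given as a rotation vector (axis times angle).
In Python, from bench import r gives the robot as it stands.
- The arm moves only by the tool arm_command, never from a script. Its argument "plan" is a list of rows, each an object of numbers: "claw": the closure, from 0 (fully open) to 1 (shut); "tx", "ty", "tz": the shift along the tool's x, y, z in m; "ax", "ay", "az": the turn, a rotation vector about the tool's x, y, z in degrees. A call has exactly 10 rows; each row shifts and turns the commanded pose from where the row before left it, along the tool's axes as they then stand; what a row does not reach is not made up. A row lasts 1/12 s, in which the tool goes at most 41.7 mm and 7.16 degrees, less where a joint would pass 70% of its speed; a pose out of reach is approached as far as the arm can. A call is refused whole if a number of a shift passes 0.0417 or a number of a turn 7.16, either way. A call with a gripper value outside its range is refused whole. The fingers move at their own pace and stop on an object; "squeeze" is the grip in N (left out, the last holds). Time passes only in rows, so rows that do not move let the fingers close, or fill a call up. It gives the time, the measured TCP pose, the force, the opening and the grip force at its end, in the units of the state.
- r.get_obs(): the state, without advancing time (a new reading comes with each control period).
- r.grab_frame(name): name is "scene" or "side" or "wrist"; returns the picture (420x560x3 uint8, red, green, blue); there is no depth.
- r.camera_model(name): a dict with "fx", "fy", "cx", "cy" (pixels), "position" and "orientation" of the camera in the world; the wrist camera has in their place "tool_from_camera" (4x4, takes a point from camera to tool coordinates, whose origin is the TCP and whose axes are the flange's). Camera axes: x right, y up, looking along -z (the intrinsics and any distortion apply to the point x, -y, -z); pixel columns grow to the right and rows downward; lengths in m; the calibration is good to about 2 mm. A picture is of the moment at which its call begins: read the wrist's pose just before it. camera_model takes no time and is no camera call.
- r.hand_in(): hands the job in; it is judged then, once.
Trained networks look in the newest picture that a camera, given by its name, has taken for a name from the list of things; names that differ only in an ending like _2 or _b are one class to them, and where a whole thing is asked for, a point or a joint stands for the part that bears it (a point fixed in the world has none). Each returns a list of dicts, best first, with "confidence" (0 to 1); they miss things now and then, are a little off and sometimes report something else, mostly with a low value. They report only what shows in the picture. A call takes as long as a camera call. They do not tell look-alikes from the thing itself.
- r.boxes_of(target, camera): "location" ([x, y, z] in m, in the coordinates of the camera as it stood for that picture, good to about 4 mm: the middle of the surface that is visible of it).
- r.tip_of(target, camera): "location" ([x, y, z] in m, in the coordinates of the camera as it stood for that picture, good to about 4 mm: a listed point, or the origin of a listed thing).
The state is a dict: "clock": time; "joints": joint angles; "qvel": joint speeds; "tau": joint torques, N m; "tcp_pos": TCP position; "orientation": TCP orientation; "contact_force": force on the tool from outside, world axes, zero at the start; "moment": the same for the moment, N m; "grip_width": finger opening in m; "gripper_force": force on a finger pad.
Only numpy, scipy, OpenCV 4.12 (cv2) and the standard library are available. Lean on these libraries where they do the work, as an engineer would, in place of code of your own. Each camera call takes 0.05 s, during which the arm holds its last target. There are 200 camera calls.

### The job

Bring the empty grey bin up against the front of the tray stand, centred under the tray's front lip. Then tip the counting tray forward by its push bar, just far enough that only the front row of three capacitors rolls off into the bin and the two rows behind stay in their slots, and let the tray back down flat. Leave the bin where it is and the meter and spool undisturbed.

Things in the scene. Friction and masses are not known exactly. Their poses are not given: they have to be found in the camera images.
- stand: Fixed aluminium stand, 120 x 150 mm base, that carries the tilting counting tray. Origin on the table under the middle of its front face (a flat upright plate 150 mm wide, 50 mm high); its +x axis points out of the front, the way the tray pours; z up. Two side cheeks 130 mm apart over their outsides rise to 108 mm.
- tray (a joint): Tilt of the steel counting tray about a level hinge that runs along the stand's y axis, 4 mm behind the front face and 100 mm above the table. 0 = flat (rests on a stop), grows to 1.4 rad as its rear rises and it pours to the stand's +x. Spring-returned and damped: needs about 0.25 to 0.5 N m, and swings back to flat in about a second when let go.
- lip (a point): Middle of the front lip of the steel tray, which is 104 mm wide and 110 mm long (20 mm ahead of the front face to 90 mm behind); deck top at 104 mm height. Front to back: lip 2 mm high, two ribs 7 mm high, back wall 14 mm; between them three slots 23 mm long, one row of cans in each. Front cans roll over the lip at a tilt of about 0.6 rad, those behind the ribs at about 1.2 rad.
- bar (a point): Middle of the tray's black push bar: round, 12 mm thick, 104 mm long, parallel to the hinge (stand's y), free between two posts, one at each end (clear 94 mm). With the tray flat it is 84 mm behind the front face and 185 mm above the table, i.e. 80 mm behind and 85 mm above the hinge, and it turns with the tray about the hinge.
- bin_mid (a point): Loose grey open plastic bin, about 0.2 kg, 100 mm (its x) by 150 mm (its y) by 45 mm high, walls 4 mm. This point is the centre of its outside, half-way up (22.5 mm). Its -x wall is the one to go against the stand; when flush and centred this point is 50 mm ahead of the stand's front face, axes parallel to the stand's.
- bin_tab (a point): Upright grip tab on the outside of the bin's +x wall: 10 mm thick (bin x), 30 mm wide (bin y), from the table level up to 85 mm. This point is on its middle line at 70 mm height, 55 mm from the bin's centre along bin +x.
- meter: Bystander: red handheld meter lying flat, 170 x 85 x 34 mm; origin at the centre of its underside.
- spool: Bystander: bare solder spool standing on its flange, 60 mm across, 46 mm high; origin at the centre of its underside.
- cap1a: Black can capacitor, 22 mm diameter, 28 mm long, lying along the stand's y in the front row, left (stand +y) lane of the tray. Origin at its centre, y along its length.
- cap1b: Black can capacitor, 22 mm diameter, 28 mm long, lying along the stand's y in the front row, middle lane of the tray. Origin at its centre, y along its length.
- cap1c: Black can capacitor, 22 mm diameter, 28 mm long, lying along the stand's y in the front row, right (stand -y) lane of the tray. Origin at its centre, y along its length.
- cap2a: Black can capacitor, 22 mm diameter, 28 mm long, lying along the stand's y in the middle row, left (stand +y) lane of the tray. Origin at its centre, y along its length.
- cap2b: Black can capacitor, 22 mm diameter, 28 mm long, lying along the stand's y in the middle row, middle lane of the tray. Origin at its centre, y along its length.
- cap2c: Black can capacitor, 22 mm diameter, 28 mm long, lying along the stand's y in the middle row, right (stand -y) lane of the tray. Origin at its centre, y along its length.
- cap3a: Black can capacitor, 22 mm diameter, 28 mm long, lying along the stand's y in the back row, left (stand +y) lane of the tray. Origin at its centre, y along its length.
- cap3b: Black can capacitor, 22 mm diameter, 28 mm long, lying along the stand's y in the back row, middle lane of the tray. Origin at its centre, y along its length.
- cap3c: Black can capacitor, 22 mm diameter, 28 mm long, lying along the stand's y in the back row, right (stand -y) lane of the tray. Origin at its centre, y along its length.
Things that resemble listed ones, but are neither listed nor needed, are in the scene too. What is shaped like the cap1b but blue is not meant.

How it is judged:
By the outcome, as a careful person would: the job done as asked, in the order asked, and still so for the second after the job is handed in, with the robot touching nothing.
It also fails if it takes over 64 s, if anything falls off the work surface, if the arm or the gripper's body presses on something with over 40 N, if the wrist force passes 120 N, or if a joint passes its speed limit or range.

## Working session

There is one attempt and no reset: what is moved stays moved. The work goes in short steps, Python scripts to look and compute and a tool call to move; the robot and the scene stay as the last step left them, time stands still between calls to the robot, and variables do not carry over. Pictures are saved under pics/ and viewed, at most 10 in all, crops included, and the job is handed in when it is done.

Besides the shell and the picture viewer there is one more tool, called after ">>>" as name(argument=value, ...) on one line, values as JSON. arm_command: Moves the arm, as the interface text tells. Its arguments: {"type":"object","properties":{"plan":{"type":"array","items":{"type":"object","properties":{"claw":{"type":"number"},"tx":{"type":"number"},"ty":{"type":"number"},"tz":{"type":"number"},"ax":{"type":"number"},"ay":{"type":"number"},"az":{"type":"number"}}}},"squeeze":{"type":"number"}},"required":["plan"]}

```bash
mkdir -p pics; ls
cat > h.py <<'E'
import numpy as np, cv2
from scipy.spatial.transform import Rotation as R
from bench import r
np.set_printoptions(precision=4,suppress=True)
def tool():
    o=r.get_obs(); T=np.eye(4); T[:3,:3]=R.from_rotvec(o["orientation"]).as_matrix(); T[:3,3]=o["tcp_pos"]; return T
def camT(n):
    m=r.camera_model(n)
    if n=="wrist": return tool()@np.array(m["tool_from_camera"])
    T=np.eye(4); T[:3,:3]=R.from_rotvec(m["orientation"]).as_matrix() if np.size(m["orientation"])==3 else np.array(m["orientation"]); T[:3,3]=m["position"]; return T
def pix(n,l):
    m=r.camera_model(n); return round(m["cx"]+m["fx"]*l[0]/-l[2]),round(m["cy"]+m["fy"]*-l[1]/-l[2])
def look(n,f):
    T=camT(n); im=r.grab_frame(n); cv2.imwrite(f"pics/{f}.png",im[:,:,::-1]); return T,im
def find(t,n,T,k=3,fn="tip_of"):
    for d in getattr(r,fn)(t,n)[:k]:
        l=np.array(d["location"]); print(n,t,round(d["confidence"],2),(T@np.r_[l,1])[:3],pix(n,l))
E
python3 - <<'E'
from h import *
o=r.get_obs(); print(o); print(r.camera_model("scene")); print(r.camera_model("wrist"))
ims=[]
for n in("scene","side"):
    T,im=look(n,n+"1"); ims.append(im)
    for t in("stand","lip","bar","bin_mid","bin_tab","meter","spool","cap1b"): find(t,n,T)
E
```

```text
pics
{'clock': 0.0, 'joints': array([ 1.0479,  0.4778,  0.0223,  1.5565, -0.0115,  1.1093, -0.0831]), 'qvel': array([-0.0012, -0.0005, -0.0007, -0.0004,  0.    ,  0.0015,  0.0018]), 'tau': array([ -0.0002, -59.6444,   1.6079, -28.1197,   0.0125,   0.0093,
         0.    ]), 'tcp_pos': array([ 0.272 , -0.6175,  0.4037]), 'orientation': array([-3.0725, -0.6467,  0.0007]), 'contact_force': array([-0.6399,  0.3323,  0.2021]), 'moment': array([ 0.0128, -0.0409, -0.0575]), 'gripper_force': 0.0, 'grip_width': 0.0856779436387268}
{'fx': 532.7867586533495, 'fy': 532.7867586533495, 'cx': 281.27126877820706, 'cy': 203.2620758128146, 'position': array([1.2234, 0.3829, 1.0391]), 'orientation': array([0.3957, 0.6845, 1.9516])}
{'fx': 303.55921107693143, 'fy': 303.55921107693143, 'cx': 274.4985953894627, 'cy': 210.50334332928256, 'tool_from_camera': array([[ 0.0005,  0.9577,  0.2879,  0.0735],
       [ 1.    , -0.0005, -0.0001,  0.0004],
       [ 0.    ,  0.2879, -0.9577,  0.031 ],
       [ 0.    ,  0.    ,  0.    ,  1.    ]])}
scene stand 0.91 [0.5397 0.1493 0.0019] (333, 235)
scene stand 0.3 [0.5
[... 507 characters left out ...]
and 0.65 [0.5379 0.1508 0.0006] (239, 238)
side stand 0.46 [0.5716 0.2014 0.1152] (240, 172)
side lip 0.72 [0.5334 0.137  0.1048] (237, 201)
side bar 0.93 [0.5395 0.238  0.189 ] (212, 134)
side bar 0.2 [0.535  0.2029 0.1188] (222, 176)
side bin_mid 0.82 [ 0.5631 -0.0198  0.0252] (297, 283)
side bin_tab 0.95 [ 0.5597 -0.0745  0.0706] (315, 288)
side bin_tab 0.44 [0.5093 0.2051 0.1158] (208, 181)
side meter 0.66 [0.7046 0.2317 0.0024] (290, 191)
side meter 0.59 [ 0.7635 -0.1291 -0.0036] (427, 290)
side spool 0.85 [0.7034 0.2349 0.0054] (289, 189)
side cap1b 0.47 [0.5349 0.1465 0.1164] (235, 193)
side cap1b 0.47 [0.5405 0.1768 0.1164] (230, 183)
side cap1b 0.46 [0.4004 0.182  0.0078] (166, 251)
```

View pics/scene1.png

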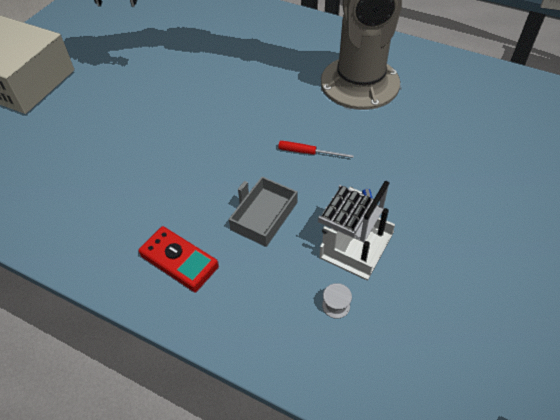

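View pics/side1.png

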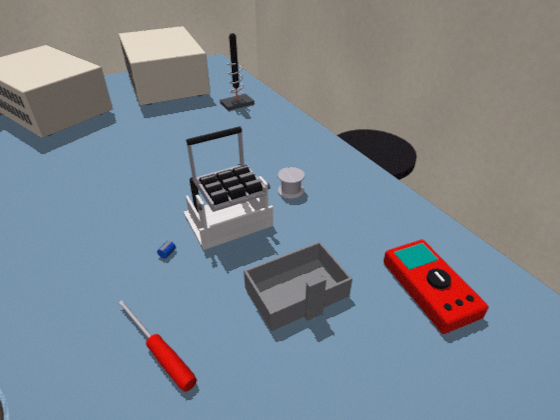

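The scene picture shows the grey bin at (263,211) with its tab at (241,190), in front of the white stand (333,235). The red meter is at (180,263) and the spool at (334,305). Possible mix-ups: the blue can at (366,194) in scene, (166,251) in side, is the decoy capacitor. The black brush-like stand at side (237,75) could pass for the bar. There is only one grey bin with a tab. I'm moving over to look from above.

>>> arm_command(plan=[{"tx": 0.028, "ty": -0.028}, {"tx": 0.028, "ty": -0.028}, {"tx": 0.028, "ty": -0.028}, {"tx": 0.028, "ty": -0.028}, {"tx": 0.028, "ty": -0.028}, {"tx": 0.028, "ty": -0.028}, {"tx": 0.028, "ty": -0.028}, {"tx": 0.028, "ty": -0.028}, {"tx": 0.028, "ty": -0.028}, {"tx": 0.028, "ty": -0.028}])

```text
invalid input at $.plan[0]: expected keys claw, tx, ty, tz, ax, ay, az
```

>>> arm_command(plan=[{"tx": 0.028, "ty": -0.028}, {"tx": 0.028, "ty": -0.028}, {"tx": 0.028, "ty": -0.028}, {"tx": 0.028, "ty": -0.028}, {"tx": 0.028, "ty": -0.028}, {"az": 6}, {"az": 6}, {"az": 6}, {"az": 6}, {}])

```text
invalid input at $.plan[0]: expected keys claw, tx, ty, tz, ax, ay, az
```

Run:
```python
from h import *
o=r.get_obs();print(o["clock"],o["joints"],tool())
T,im=look("wrist","w1")
for t in("stand","lip","bar","bin_mid","bin_tab","cap1b","cap2b"): find(t,"wrist",T)
```

```text
0.9 [ 1.0479  0.477   0.0224  1.5554 -0.0115  1.1093 -0.0831] [[ 0.9152  0.403   0.0001  0.272 ]
 [ 0.403  -0.9152 -0.     -0.6178]
 [ 0.      0.0001 -1.      0.4047]
 [ 0.      0.      0.      1.    ]]
```

View pics/w1.png

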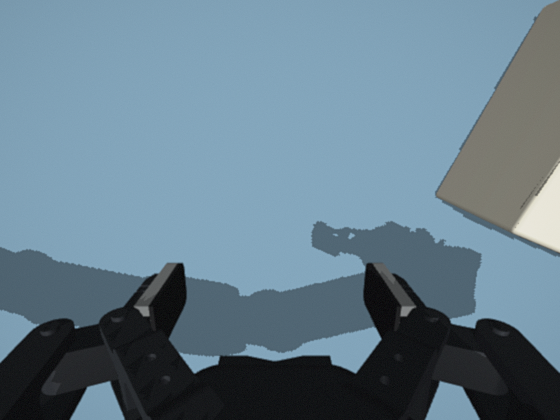

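The wrist picture shows only bare table, the fingers and part of a beige box at the upper right. The move was refused because every key has to be given, so I'm resending it in full.

>>> arm_command(plan=[{"claw": 0, "tx": 0.028, "ty": -0.028, "tz": 0, "ax": 0, "ay": 0, "az": 0}, {"claw": 0, "tx": 0.028, "ty": -0.028, "tz": 0, "ax": 0, "ay": 0, "az": 0}, {"claw": 0, "tx": 0.028, "ty": -0.028, "tz": 0, "ax": 0, "ay": 0, "az": 0}, {"claw": 0, "tx": 0.028, "ty": -0.028, "tz": 0, "ax": 0, "ay": 0, "az": 0}, {"claw": 0, "tx": 0.028, "ty": -0.028, "tz": 0, "ax": 0, "ay": 0, "az": 0}, {"claw": 0, "tx": 0.028, "ty": -0.028, "tz": 0, "ax": 0, "ay": 0, "az": 0}, {"claw": 0, "tx": 0.028, "ty": -0.028, "tz": 0, "ax": 0, "ay": 0, "az": 0}, {"claw": 0, "tx": 0.028, "ty": -0.028, "tz": 0, "ax": 0, "ay": 0, "az": 0}, {"claw": 0, "tx": 0.028, "ty": -0.028, "tz": 0, "ax": 0, "ay": 0, "az": 0}, {"claw": 0, "tx": 0.028, "ty": -0.028, "tz": 0, "ax": 0, "ay": 0, "az": 0}])

```text
clock: 2.13
tcp_pos: [0.4157, -0.2468, 0.4051]
orientation: [3.074, 0.646, 0.001]
contact_force: [0.7, -0.8, -0.5]
grip_width: 0.0852
gripper_force: 0.0
```

>>> arm_command(plan=[{"claw": 0, "tx": 0.028, "ty": -0.028, "tz": 0, "ax": 0, "ay": 0, "az": 0}, {"claw": 0, "tx": 0.028, "ty": -0.028, "tz": 0, "ax": 0, "ay": 0, "az": 0}, {"claw": 0, "tx": 0.028, "ty": -0.028, "tz": 0, "ax": 0, "ay": 0, "az": 0}, {"claw": 0, "tx": 0.028, "ty": -0.028, "tz": 0, "ax": 0, "ay": 0, "az": 0}, {"claw": 0, "tx": 0.028, "ty": -0.028, "tz": 0, "ax": 0, "ay": 0, "az": 0}, {"claw": 0, "tx": 0, "ty": 0, "tz": 0, "ax": 0, "ay": 0, "az": 6}, {"claw": 0, "tx": 0, "ty": 0, "tz": 0, "ax": 0, "ay": 0, "az": 6}, {"claw": 0, "tx": 0, "ty": 0, "tz": 0, "ax": 0, "ay": 0, "az": 6}, {"claw": 0, "tx": 0, "ty": 0, "tz": 0, "ax": 0, "ay": 0, "az": 6}, {"claw": 0, "tx": 0, "ty": 0, "tz": 0, "ax": 0, "ay": 0, "az": 0}])

```text
clock: 2.97
tcp_pos: [0.4872, -0.064, 0.4048]
orientation: [3.141, -0.012, 0.0]
contact_force: [0.3, 0.4, -0.4]
grip_width: 0.0856
gripper_force: 0.0
```

Run:
```python
from h import *
o=r.get_obs();print(o["clock"],o["joints"],tool())
T,im=look("wrist","w2")
for t in("stand","lip","bar","bin_mid","bin_tab","cap1b"): find(t,"wrist",T)
```

```text
2.9667 [ 0.2419  0.1897 -0.2688  1.969   0.0602  0.9901 -1.6337] [[ 1.     -0.0075  0.0003  0.4872]
 [-0.0075 -1.     -0.0002 -0.064 ]
 [ 0.0003  0.0002 -1.      0.4048]
 [ 0.      0.      0.      1.    ]]
wrist stand 0.64 [0.5425 0.1467 0.0002] (98, 137)
wrist lip 0.62 [0.5406 0.1325 0.106 ] (47, 145)
wrist bin_mid 0.71 [ 0.5613 -0.0208  0.0211] (235, 119)
wrist bin_mid 0.29 [0.5357 0.1327 0.108 ] (46, 151)
wrist bin_tab 0.97 [ 0.5618 -0.0738  0.0709] (284, 118)
wrist cap1b 0.94 [0.5391 0.1455 0.1184] (21, 149)
wrist cap1b 0.94 [0.4059 0.1791 0.0109] (87, 246)
```

View pics/w2.png

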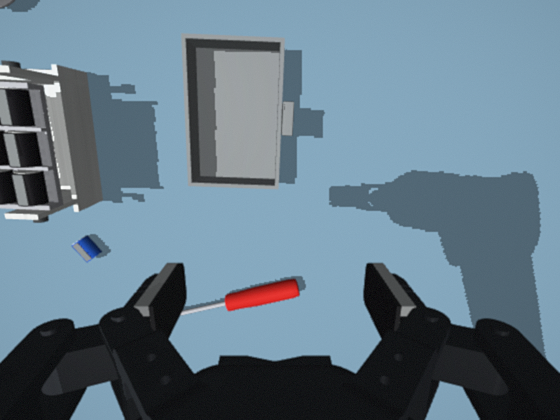

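The wrist view shows the bin rim corners at about (184,35), (284,39), (277,187) and (190,184), the tab at (287,119), and the stand's front face at the left from (90,75) to (101,208). The blue decoy is at (87,246).

```bash
cat >> h.py <<'E'
def unpix(n,T,uv,z):
    m=r.camera_model(n); d=T[:3,:3]@np.array([(uv[0]-m["cx"])/m["fx"],-(uv[1]-m["cy"])/m["fy"],-1]); return T[:3,3]+d*(z-T[2,3])/d[2]
E
python3 - <<'E'
from h import *
T=camT("wrist"); m=r.camera_model("wrist"); print({k:v for k,v in m.items() if k not in("tool_from_camera",)})
P=[unpix("wrist",T,p,.045) for p in((184,35),(284,39),(277,187),(190,184))]
for p in P: print(p)
print("c",np.mean(P,0),"yaw of bin y",np.degrees(np.arctan2(*( (P[1]-P[2]+P[0]-P[3])[[1,0]]))))
im=cv2.imread("pics/w2.png")[40:240,0:330]; cv2.imwrite("pics/c1.png",cv2.resize(im,None,fx=2.4,fy=2.4,interpolation=cv2.INTER_CUBIC))
E
```

```text
{'fx': 303.55921107693143, 'fy': 303.55921107693143, 'cx': 274.4985953894627, 'cy': 210.50334332928256}
[0.6388 0.0223 0.045 ]
[ 0.6351 -0.0741  0.045 ]
[ 0.4891 -0.0673  0.045 ]
[0.4927 0.0286 0.045 ]
c [ 0.5639 -0.0226  0.045 ] yaw of bin y -2.5681956444216505
```

View pics/c1.png

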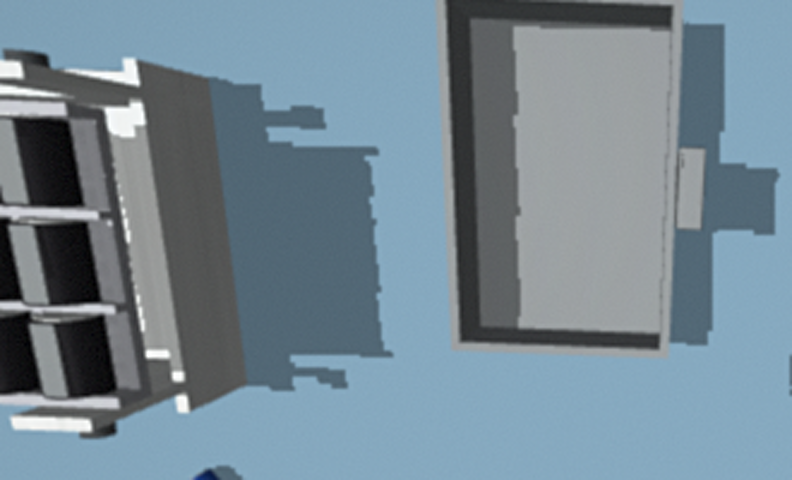

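The crop confirms the grey bin and its tab at (690,188). The stand's front plate has its foot from (209,78) to (243,384) and its top edge from (137,60) to (186,410).

Run:
```python
from h import *
T=camT("wrist")
for z,a,b in((0,(209,78),(243,384)),(.05,(137,60),(186,410))):
    A,B=[unpix("wrist",T,(p[0]/2.4,p[1]/2.4+40),z) for p in(a,b)]
    d=A-B; print(A,B,"mid",(A+B)/2,"len",np.linalg.norm(d),"yaw",np.degrees(np.arctan2(d[1],d[0])))
print(unpix("wrist",T,(690/2.4,188/2.4+40),.085))
```

```text
[0.612  0.1472 0.    ] [0.463  0.1561 0.    ] mid [0.5375 0.1516 0.    ] len 0.14931683047958735 yaw -3.3990905139675047
[0.612  0.1469 0.05  ] [0.4637 0.1551 0.05  ] mid [0.5378 0.151  0.05  ] len 0.1485298963969175 yaw -3.1712046258608284
[ 0.5616 -0.0765  0.085 ]
```

>>> arm_command(plan=[{"claw": 0, "tx": 0, "ty": 0, "tz": 0, "ax": 0, "ay": 0, "az": 2.1}, {"claw": 0, "tx": 0.025, "ty": 0.003, "tz": 0, "ax": 0, "ay": 0, "az": 0}, {"claw": 0, "tx": 0.025, "ty": 0.003, "tz": 0, "ax": 0, "ay": 0, "az": 0}, {"claw": 0, "tx": 0.025, "ty": 0.003, "tz": 0.026, "ax": 0, "ay": 0, "az": 0}, {"claw": 0, "tx": 0, "ty": 0, "tz": 0.03, "ax": 0, "ay": 0, "az": 0}, {"claw": 0, "tx": 0, "ty": 0, "tz": 0.03, "ax": 0, "ay": 0, "az": 0}, {"claw": 0, "tx": 0, "ty": 0, "tz": 0.03, "ax": 0, "ay": 0, "az": 0}, {"claw": 0, "tx": 0, "ty": 0, "tz": 0.03, "ax": 0, "ay": 0, "az": 0}, {"claw": 0, "tx": 0, "ty": 0, "tz": 0.03, "ax": 0, "ay": 0, "az": 0}, {"claw": 0, "tx": 0, "ty": 0, "tz": 0, "ax": 0, "ay": 0, "az": 0}])

```text
clock: 4.15
tcp_pos: [0.5593, -0.0761, 0.2234]
orientation: [-3.14, 0.062, 0.015]
contact_force: [-0.9, -0.6, -1.0]
grip_width: 0.0857
gripper_force: 0.0
```

>>> arm_command(squeeze=30, plan=[{"claw": 1, "tx": 0, "ty": 0, "tz": 0, "ax": 0, "ay": 0, "az": 0}, {"claw": 1, "tx": 0, "ty": 0, "tz": 0, "ax": 0, "ay": 0, "az": 0}, {"claw": 1, "tx": 0, "ty": 0, "tz": 0, "ax": 0, "ay": 0, "az": 0}, {"claw": 1, "tx": 0, "ty": 0, "tz": 0, "ax": 0, "ay": 0, "az": 0}, {"claw": 1, "tx": 0, "ty": 0, "tz": 0, "ax": 0, "ay": 0, "az": 0}, {"claw": 1, "tx": 0, "ty": 0, "tz": 0, "ax": 0, "ay": 0, "az": 0}, {"claw": 1, "tx": 0, "ty": 0, "tz": 0, "ax": 0, "ay": 0, "az": 0}, {"claw": 1, "tx": 0, "ty": 0, "tz": 0, "ax": 0, "ay": 0, "az": 0}, {"claw": 1, "tx": 0, "ty": 0, "tz": 0, "ax": 0, "ay": 0, "az": 0}, {"claw": 1, "tx": 0, "ty": 0, "tz": 0, "ax": 0, "ay": 0, "az": 0}])

```text
clock: 4.98
tcp_pos: [0.5622, -0.0763, 0.2298]
orientation: [3.141, -0.064, 0.002]
contact_force: [-2.2, 0.6, 8.1]
grip_width: 0.0096
gripper_force: 30.7
```

Run:
```python
from h import *
o=r.get_obs();print(o["clock"],o["grip_width"],tool())
T,im=look("wrist","w3")
for t in("bin_tab","bin_mid","stand"): find(t,"wrist",T)
T,im=look("side","s3")
for t in("bin_tab","bin_mid"): find(t,"side",T)
```

```text
4.9833 0.009581357977855687 [[ 0.9992 -0.0409  0.0015  0.5622]
 [-0.0409 -0.9992 -0.0004 -0.0763]
 [ 0.0015  0.0003 -1.      0.2298]
 [ 0.      0.      0.      1.    ]]
wrist bin_tab 0.82 [ 0.5642 -0.074   0.0689] (269, 276)
wrist bin_mid 0.9 [ 0.5612 -0.0243  0.0228] (191, 247)
side bin_tab 0.84 [ 0.5591 -0.0741  0.0683] (314, 289)
side bin_mid 0.71 [ 0.5632 -0.0205  0.0242] (297, 283)
side bin_mid 0.57 [0.5753 0.1729 0.1127] (248, 180)
```

View pics/w3.png

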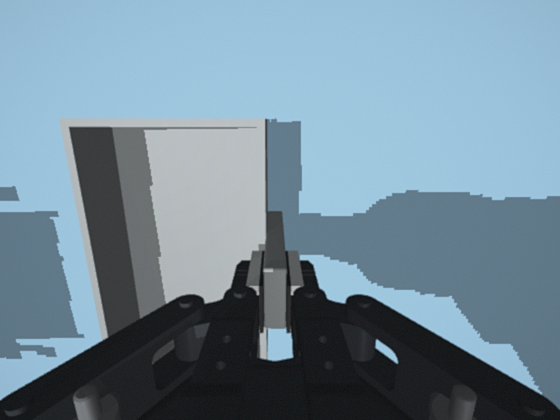

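The tab sits between the pads at (275,265), with a 9.6 mm opening and 30 N grip. Now I'll drag the bin to just short of the stand.

>>> arm_command(plan=[{"claw": 1, "tx": -0.002, "ty": -0.008, "tz": 0, "ax": 0, "ay": 0, "az": 0.5}, {"claw": 1, "tx": -0.004, "ty": -0.014, "tz": 0, "ax": 0, "ay": 0, "az": 0.4}, {"claw": 1, "tx": -0.004, "ty": -0.014, "tz": 0, "ax": 0, "ay": 0, "az": 0}, {"claw": 1, "tx": -0.004, "ty": -0.014, "tz": 0, "ax": 0, "ay": 0, "az": 0}, {"claw": 1, "tx": -0.004, "ty": -0.014, "tz": 0, "ax": 0, "ay": 0, "az": 0}, {"claw": 1, "tx": -0.004, "ty": -0.014, "tz": 0, "ax": 0, "ay": 0, "az": 0}, {"claw": 1, "tx": -0.004, "ty": -0.014, "tz": 0, "ax": 0, "ay": 0, "az": 0}, {"claw": 1, "tx": -0.004, "ty": -0.014, "tz": 0, "ax": 0, "ay": 0, "az": 0}, {"claw": 1, "tx": -0.002, "ty": -0.008, "tz": 0, "ax": 0, "ay": 0, "az": 0}, {"claw": 1, "tx": 0, "ty": 0, "tz": 0, "ax": 0, "ay": 0, "az": 0}])

```text
clock: 6.17
tcp_pos: [0.5363, 0.0412, 0.2297]
orientation: [-3.14, 0.085, -0.003]
contact_force: [-1.7, 3.9, 7.1]
grip_width: 0.0094
gripper_force: 30.7
```

Run:
```python
from h import *
o=r.get_obs();print(o["clock"],o["grip_width"],o["contact_force"],tool())
T,im=look("wrist","w4")
for t in("bin_tab","bin_mid","lip","stand"): find(t,"wrist",T,1)
for n in("scene","side"):
    T,im=look(n,n+"4")
    for t in("bin_tab","bin_mid","lip","stand"): find(t,n,T,1)
a=cv2.imread("pics/w4.png")[50:400,:]
b=cv2.imread("pics/side4.png")[110:310,150:400]
cv2.imwrite("pics/c4.png",np.hstack([cv2.resize(a,(440,275)),cv2.resize(b,(344,275))]))
```

```text
6.1667 0.009447945311317518 [-1.7098  3.9454  7.1199] [[ 0.9985 -0.0544  0.002   0.5363]
 [-0.0544 -0.9985  0.0008  0.0412]
 [ 0.0019 -0.0009 -1.      0.2297]
 [ 0.      0.      0.      1.    ]]
wrist bin_tab 0.95 [0.5386 0.0418 0.0723] (273, 280)
wrist bin_mid 0.85 [0.5355 0.0939 0.0218] (191, 248)
wrist lip 0.74 [0.5368 0.1327 0.1054] (26, 341)
scene bin_tab 0.8 [0.5373 0.0399 0.0717] (292, 200)
scene lip 0.91 [0.5377 0.1325 0.1122] (329, 203)
scene stand 0.96 [0.5401 0.1518 0.0012] (334, 236)
side bin_tab 0.62 [0.5302 0.0427 0.0664] (261, 249)
side bin_mid 0.82 [0.5359 0.0977 0.0255] (250, 246)
side lip 0.92 [0.5353 0.1339 0.1081] (238, 200)
side stand 0.58 [0.5049 0.1766 0.116 ] (212, 189)
```

View pics/w4.png

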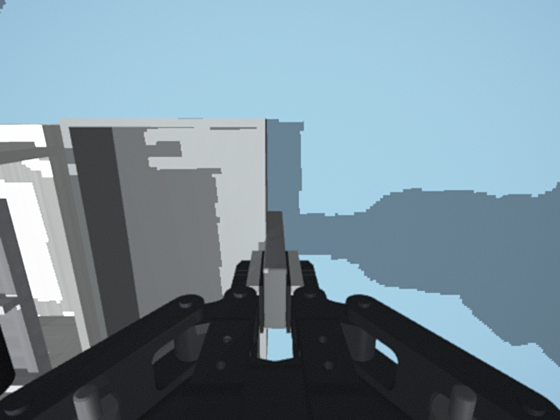

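The bin's top-left rim corner is at (63,121) and the stand plate's top corner at about (43,125), so the gap is small.

Run:
```python
from h import *
T=camT("wrist")
print("bin",unpix("wrist",T,(62,120),.045),unpix("wrist",T,(267,120),.045)); print("stand",unpix("wrist",T,(43,125),.05))
im=cv2.imread("pics/w4.png")[90:390,0:300]; cv2.imwrite("pics/c5.png",cv2.resize(im,(600,600),interpolation=cv2.INTER_CUBIC))
```

```text
bin [0.6155 0.1402 0.045 ] [0.61   0.0406 0.045 ]
stand [0.6135 0.1464 0.05  ]
```

View pics/c5.png

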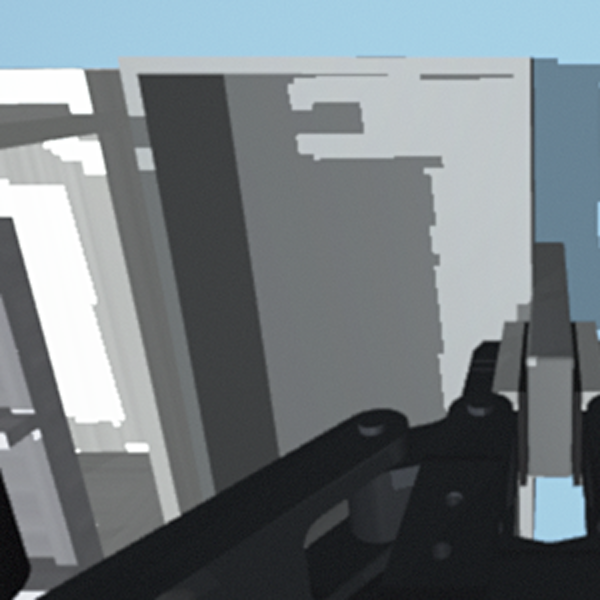

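Run:
```python
from h import *
T=camT("wrist")
for z,a,b in((.05,(88,70),(178,515)),(.045,(120,58),(215,490))):
    A,B=[unpix("wrist",T,(p[0]/2,p[1]/2+90),z) for p in(a,b)]; d=A-B
    print(A,B,np.degrees(np.arctan2(d[1],d[0])))
```

```text
[0.6135 0.146  0.05  ] [0.4868 0.1538 0.05  ] -3.5582405900671437
[0.616  0.1411 0.045 ] [0.4911 0.1445 0.045 ] -1.5678064003588463
```

>>> arm_command(plan=[{"claw": 1, "tx": -0.002, "ty": -0.001, "tz": 0, "ax": 0, "ay": 0, "az": 0}, {"claw": 1, "tx": 0, "ty": -0.001, "tz": 0, "ax": 0, "ay": 0, "az": 0.3}, {"claw": 1, "tx": 0, "ty": -0.001, "tz": 0, "ax": 0, "ay": 0, "az": 0.2}, {"claw": 1, "tx": 0, "ty": -0.001, "tz": 0, "ax": 0, "ay": 0, "az": 0}, {"claw": 1, "tx": 0, "ty": -0.001, "tz": 0, "ax": 0, "ay": 0, "az": 0}, {"claw": 1, "tx": 0, "ty": -0.001, "tz": 0, "ax": 0, "ay": 0, "az": 0}, {"claw": 1, "tx": 0, "ty": 0, "tz": 0, "ax": 0, "ay": 0, "az": 0}, {"claw": 1, "tx": 0, "ty": 0, "tz": 0, "ax": 0, "ay": 0, "az": 0}, {"claw": 1, "tx": 0, "ty": 0, "tz": 0, "ax": 0, "ay": 0, "az": 0}, {"claw": 1, "tx": 0, "ty": 0, "tz": 0, "ax": 0, "ay": 0, "az": 0}])

```text
clock: 7.75
tcp_pos: [0.5349, 0.0435, 0.2297]
orientation: [3.137, -0.106, 0.002]
contact_force: [-0.1, -6.2, 9.4]
grip_width: 0.0096
gripper_force: 31.2
```

>>> arm_command(plan=[{"claw": 1, "tx": 0, "ty": -0.0007, "tz": 0, "ax": 0, "ay": 0, "az": 0}, {"claw": 1, "tx": 0, "ty": -0.0008, "tz": 0, "ax": 0, "ay": 0, "az": 0}, {"claw": 1, "tx": 0, "ty": 0, "tz": 0, "ax": 0, "ay": 0, "az": 0}, {"claw": 1, "tx": 0, "ty": 0, "tz": 0, "ax": 0, "ay": 0, "az": 0}, {"claw": 1, "tx": 0, "ty": 0, "tz": 0, "ax": 0, "ay": 0, "az": 0}, {"claw": 1, "tx": 0, "ty": 0, "tz": 0, "ax": 0, "ay": 0, "az": 0}, {"claw": 1, "tx": 0, "ty": 0, "tz": 0, "ax": 0, "ay": 0, "az": 0}, {"claw": 1, "tx": 0, "ty": 0, "tz": 0, "ax": 0, "ay": 0, "az": 0}, {"claw": 1, "tx": 0, "ty": 0, "tz": 0, "ax": 0, "ay": 0, "az": 0}, {"claw": 1, "tx": 0, "ty": 0, "tz": 0, "ax": 0, "ay": 0, "az": 0}])

```text
clock: 8.58
tcp_pos: [0.535, 0.0448, 0.2297]
orientation: [3.137, -0.106, 0.002]
contact_force: [-0.5, -6.1, 11.0]
grip_width: 0.0095
gripper_force: 31.2
```

>>> arm_command(plan=[{"claw": 1, "tx": 0, "ty": -0.001, "tz": 0, "ax": 0, "ay": 0, "az": -0.2}, {"claw": 1, "tx": 0, "ty": -0.001, "tz": 0, "ax": 0, "ay": 0, "az": -0.2}, {"claw": 1, "tx": 0, "ty": 0, "tz": 0, "ax": 0, "ay": 0, "az": 0}, {"claw": 1, "tx": 0, "ty": 0, "tz": 0, "ax": 0, "ay": 0, "az": 0}, {"claw": 1, "tx": 0, "ty": 0, "tz": 0, "ax": 0, "ay": 0, "az": 0}, {"claw": 1, "tx": 0, "ty": 0, "tz": 0, "ax": 0, "ay": 0, "az": 0}, {"claw": 1, "tx": 0, "ty": 0, "tz": 0, "ax": 0, "ay": 0, "az": 0}, {"claw": 1, "tx": 0, "ty": 0, "tz": 0, "ax": 0, "ay": 0, "az": 0}, {"claw": 1, "tx": 0, "ty": 0, "tz": 0, "ax": 0, "ay": 0, "az": 0}, {"claw": 1, "tx": 0, "ty": 0, "tz": 0, "ax": 0, "ay": 0, "az": 0}])

```text
clock: 9.42
tcp_pos: [0.5356, 0.0462, 0.2297]
orientation: [3.137, -0.096, 0.004]
contact_force: [1.6, -8.1, 9.2]
grip_width: 0.0095
gripper_force: 31.0
```

Run:
```python
from h import *
T,im=look("wrist","w6")
o=r.get_obs();print(o["moment"],tool())
for t in("bin_mid","bin_tab","lip"): find(t,"wrist",T,1)
im=cv2.imread("pics/w6.png")[90:390,0:300]; cv2.imwrite("pics/c6.png",cv2.resize(im,(600,600),interpolation=cv2.INTER_CUBIC))
```

```text
[-1.4767 -0.1497  0.1301] [[ 0.9981 -0.0609  0.0022  0.5356]
 [-0.0609 -0.9981 -0.0034  0.0462]
 [ 0.0024  0.0032 -1.      0.2297]
 [ 0.      0.      0.      1.    ]]
wrist bin_mid 0.93 [0.5341 0.0979 0.0203] (192, 248)
wrist bin_tab 0.59 [0.5375 0.0476 0.0707] (269, 279)
wrist lip 0.75 [0.539  0.1315 0.1059] (38, 337)
```

View pics/c6.png

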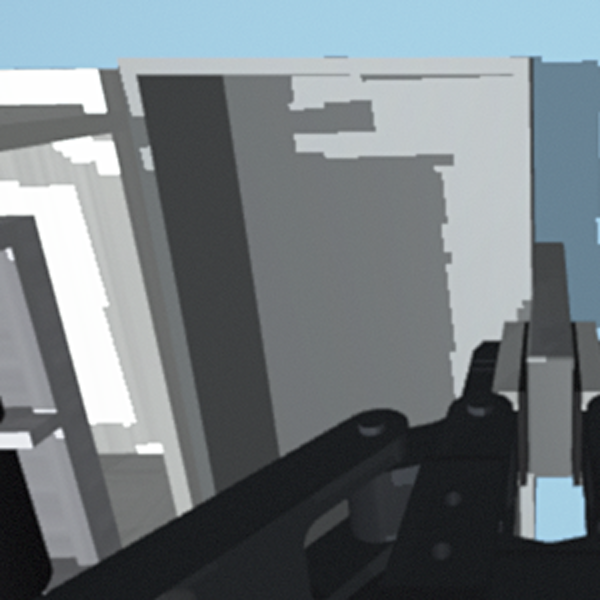

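Run:
```python
from h import *
T=camT("wrist")
for z,a,b in((.05,(103,70),(190,510)),(.045,(120,58),(215,490))):
    A,B=[unpix("wrist",T,(p[0]/2,p[1]/2+90),z) for p in(a,b)]; d=A-B
    print(A,B,np.degrees(np.arctan2(d[1],d[0])))
```

```text
[0.6133 0.1459 0.05  ] [0.4889 0.154  0.05  ] -3.7190521346701493
[0.616  0.1446 0.045 ] [0.4915 0.1486 0.045 ] -1.8736546793931494
```

>>> arm_command(plan=[{"claw": 1, "tx": -0.001, "ty": 0, "tz": -0.001, "ax": 0, "ay": 0, "az": 0}, {"claw": 1, "tx": -0.001, "ty": 0, "tz": 0, "ax": 0, "ay": 0, "az": 0}, {"claw": 1, "tx": 0, "ty": -0.001, "tz": 0, "ax": 0, "ay": 0, "az": 0}, {"claw": 1, "tx": 0, "ty": -0.001, "tz": 0, "ax": 0, "ay": 0, "az": 0}, {"claw": 1, "tx": 0, "ty": 0, "tz": 0, "ax": 0, "ay": 0, "az": 0}, {"claw": 1, "tx": 0, "ty": 0, "tz": 0, "ax": 0, "ay": 0, "az": 0}, {"claw": 1, "tx": 0, "ty": 0, "tz": 0, "ax": 0, "ay": 0, "az": 0}, {"claw": 1, "tx": 0, "ty": 0, "tz": 0, "ax": 0, "ay": 0, "az": 0}, {"claw": 1, "tx": 0, "ty": 0, "tz": 0, "ax": 0, "ay": 0, "az": 0}, {"claw": 1, "tx": 0, "ty": 0, "tz": 0, "ax": 0, "ay": 0, "az": 0}])

```text
clock: 10.45
tcp_pos: [0.5341, 0.0469, 0.2303]
orientation: [3.135, -0.097, 0.005]
contact_force: [5.4, -11.9, 2.2]
grip_width: 0.0093
gripper_force: 30.4
```

>>> arm_command(plan=[{"claw": 1, "tx": 0, "ty": -0.001, "tz": 0, "ax": 0, "ay": 0, "az": 0}, {"claw": 1, "tx": 0, "ty": -0.0005, "tz": 0, "ax": 0, "ay": 0, "az": 0}, {"claw": 1, "tx": 0, "ty": 0, "tz": 0, "ax": 0, "ay": 0, "az": 0}, {"claw": 1, "tx": 0, "ty": 0, "tz": 0, "ax": 0, "ay": 0, "az": 0}, {"claw": 1, "tx": 0, "ty": 0, "tz": 0, "ax": 0, "ay": 0, "az": 0}, {"claw": 1, "tx": 0, "ty": 0, "tz": 0, "ax": 0, "ay": 0, "az": 0}, {"claw": 1, "tx": 0, "ty": 0, "tz": 0, "ax": 0, "ay": 0, "az": 0}, {"claw": 1, "tx": 0, "ty": 0, "tz": 0, "ax": 0, "ay": 0, "az": 0}, {"claw": 1, "tx": 0, "ty": 0, "tz": 0, "ax": 0, "ay": 0, "az": 0}, {"claw": 1, "tx": 0, "ty": 0, "tz": 0, "ax": 0, "ay": 0, "az": 0}])

```text
clock: 11.28
tcp_pos: [0.5343, 0.0474, 0.2304]
orientation: [3.134, -0.098, 0.005]
contact_force: [6.3, -15.0, 3.5]
grip_width: 0.0097
gripper_force: 30.8
```

>>> arm_command(plan=[{"claw": 0, "tx": 0, "ty": 0, "tz": 0, "ax": 0, "ay": 0, "az": 0}, {"claw": 0, "tx": 0, "ty": 0, "tz": 0, "ax": 0, "ay": 0, "az": 0}, {"claw": 0, "tx": 0, "ty": 0, "tz": 0, "ax": 0, "ay": 0, "az": 0}, {"claw": 0, "tx": 0, "ty": 0, "tz": 0, "ax": 0, "ay": 0, "az": 0}, {"claw": 0, "tx": 0, "ty": 0, "tz": -0.02, "ax": 0, "ay": 0, "az": 0}, {"claw": 0, "tx": 0, "ty": 0, "tz": -0.035, "ax": 0, "ay": 0, "az": 0}, {"claw": 0, "tx": 0, "ty": 0, "tz": -0.035, "ax": 0, "ay": 0, "az": 0}, {"claw": 0, "tx": -0.015, "ty": 0, "tz": -0.035, "ax": 0, "ay": 0, "az": 0}, {"claw": 0, "tx": -0.015, "ty": -0.015, "tz": -0.035, "ax": 0, "ay": 0, "az": 0}, {"claw": 0, "tx": 0, "ty": -0.015, "tz": -0.02, "ax": 0, "ay": 0, "az": 0}])

```text
clock: 12.12
tcp_pos: [0.5028, 0.0848, 0.4131]
orientation: [-3.14, 0.092, -0.003]
contact_force: [0.9, 0.2, -1.3]
grip_width: 0.0859
gripper_force: 0.0
```

Run:
```python
from h import *
print(r.get_obs()["clock"],tool())
T,im=look("wrist","w7")
for t in("bin_mid","bin_tab","lip","stand","bar"): find(t,"wrist",T,1)
for n in("scene","side"):
    T,im=look(n,n+"7")
    for t in("bin_mid","bin_tab","lip","stand","bar"): find(t,n,T,1)
im=cv2.imread("pics/w7.png")[10:260,20:340]; cv2.imwrite("pics/c7.png",cv2.resize(im,None,fx=2.4,fy=2.4,interpolation=cv2.INTER_CUBIC))
```

```text
12.1167 [[ 0.9983 -0.0585  0.0021  0.5028]
 [-0.0585 -0.9983  0.0001  0.0848]
 [ 0.0021 -0.0003 -1.      0.4131]
 [ 0.      0.      0.      1.    ]]
wrist bin_mid 0.61 [0.5364 0.1014 0.0212] (259, 156)
wrist bin_tab 0.71 [0.5371 0.0469 0.0689] (309, 158)
wrist lip 0.78 [0.5378 0.1328 0.1058] (220, 168)
wrist stand 0.63 [ 0.5409  0.146  -0.0015] (224, 153)
wrist bar 0.82 [0.5398 0.2381 0.1815] (45, 190)
scene bin_mid 0.57 [0.5368 0.0971 0.0245] (314, 221)
scene bin_tab 0.95 [0.5378 0.0426 0.0747] (293, 200)
scene lip 0.75 [0.5366 0.1336 0.1064] (330, 205)
scene stand 0.64 [0.5397 0.1511 0.0011] (334, 236)
scene bar 0.26 [0.5043 0.1751 0.1171] (353, 198)
side bin_mid 0.86 [0.5392 0.0996 0.0238] (251, 245)
side bin_tab 0.97 [0.5304 0.0497 0.0693] (259, 246)
side lip 0.62 [0.5327 0.1347 0.1073] (237, 201)
side bar 0.65 [0.5386 0.2389 0.1868] (212, 135)
```

View pics/c7.png

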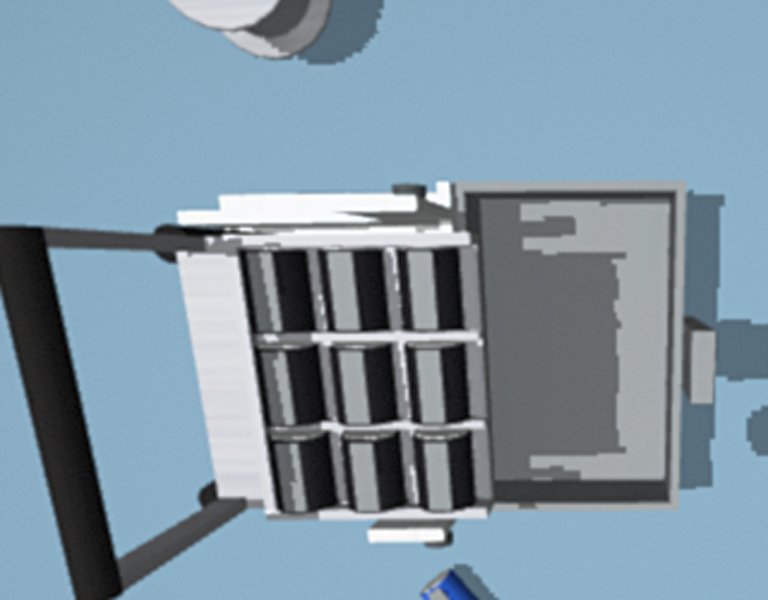

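The crop shows the bin flush and centred on the stand: rim corner (455,183) meets plate corner (440,183). All nine cans are in place, and the bar runs from (20,230) to (95,590). Next I go above the bar with the fingers partly closed, to cage it.

>>> arm_command(squeeze=20, plan=[{"claw": 0.75, "tx": 0.004, "ty": -0.02, "tz": 0, "ax": 0, "ay": 0, "az": 0}, {"claw": 0.75, "tx": 0.006, "ty": -0.033, "tz": 0, "ax": 0, "ay": 0, "az": 0}, {"claw": 0.75, "tx": 0.006, "ty": -0.034, "tz": 0, "ax": 0, "ay": 0, "az": 0}, {"claw": 0.75, "tx": 0.006, "ty": -0.034, "tz": 0, "ax": 0, "ay": 0, "az": 0}, {"claw": 0.75, "tx": 0.006, "ty": -0.033, "tz": 0, "ax": 0, "ay": 0, "az": 0}, {"claw": 0.75, "tx": 0, "ty": 0, "tz": 0, "ax": 0, "ay": 0, "az": 0}, {"claw": 0.75, "tx": 0, "ty": 0, "tz": 0, "ax": 0, "ay": 0, "az": 0}, {"claw": 0.75, "tx": 0, "ty": 0, "tz": 0, "ax": 0, "ay": 0, "az": 0}, {"claw": 0.75, "tx": 0, "ty": 0, "tz": 0, "ax": 0, "ay": 0, "az": 0}, {"claw": 0.75, "tx": 0, "ty": 0, "tz": 0, "ax": 0, "ay": 0, "az": 0}])

```text
clock: 13.85
tcp_pos: [0.5417, 0.2349, 0.4098]
orientation: [3.139, -0.095, 0.0]
contact_force: [-0.9, 0.5, -0.4]
grip_width: 0.0216
gripper_force: 0.0
```

Run:
```python
from h import *
o=r.get_obs();print(o["clock"],o["grip_width"],tool())
T,im=look("wrist","w8")
for t in("bar","lip"): find(t,"wrist",T,2)
T2,im=look("side","side8"); find("bar","side",T2,2)
# ty offset of the bar from the tool's z axis along tool y, tx
```

```text
13.85 0.021602020808093446 [[ 0.9982 -0.0604  0.0001  0.5417]
 [-0.0604 -0.9982 -0.0008  0.2349]
 [ 0.0002  0.0008 -1.      0.4098]
 [ 0.      0.      0.      1.    ]]
wrist bar 0.94 [0.5428 0.2343 0.1825] (274, 229)
wrist bar 0.49 [0.535  0.1734 0.1124] (342, 207)
wrist lip 0.48 [0.5026 0.1459 0.1178] (372, 240)
side bar 0.82 [0.5411 0.2364 0.1874] (214, 135)
```

View pics/w8.png

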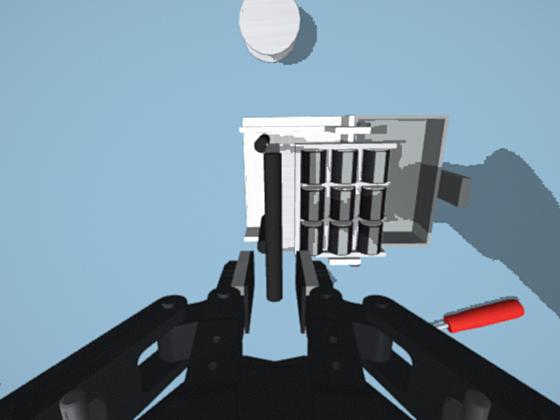

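The bar lies centred between the fingers at (274,225), with a 21.6 mm opening. I'm lowering around it.

>>> arm_command(plan=[{"claw": 0.75, "tx": 0, "ty": 0, "tz": 0.014, "ax": 0, "ay": 0, "az": 0}, {"claw": 0.75, "tx": 0, "ty": 0, "tz": 0.014, "ax": 0, "ay": 0, "az": 0}, {"claw": 0.75, "tx": 0, "ty": 0, "tz": 0.014, "ax": 0, "ay": 0, "az": 0}, {"claw": 0.75, "tx": 0, "ty": 0, "tz": 0.014, "ax": 0, "ay": 0, "az": 0}, {"claw": 0.75, "tx": 0, "ty": 0, "tz": 0.014, "ax": 0, "ay": 0, "az": 0}, {"claw": 0.75, "tx": 0, "ty": 0, "tz": 0, "ax": 0, "ay": 0, "az": 0}, {"claw": 0.75, "tx": 0, "ty": 0, "tz": 0, "ax": 0, "ay": 0, "az": 0}, {"claw": 0.75, "tx": 0, "ty": 0, "tz": 0, "ax": 0, "ay": 0, "az": 0}, {"claw": 0.75, "tx": 0, "ty": 0, "tz": 0, "ax": 0, "ay": 0, "az": 0}, {"claw": 0.75, "tx": 0, "ty": 0, "tz": 0, "ax": 0, "ay": 0, "az": 0}])

```text
clock: 14.93
tcp_pos: [0.5418, 0.2366, 0.3408]
orientation: [-3.139, 0.092, -0.003]
contact_force: [-0.2, -0.0, 0.3]
grip_width: 0.0214
gripper_force: 0.0
```

>>> arm_command(plan=[{"claw": 0.75, "tx": 0, "ty": 0.005, "tz": 0, "ax": 0, "ay": 0, "az": 0}, {"claw": 0.75, "tx": 0, "ty": 0.0045, "tz": -0.0035, "ax": 0, "ay": 0, "az": 0}, {"claw": 0.75, "tx": 0, "ty": 0.0055, "tz": -0.004, "ax": 0, "ay": 0, "az": 0}, {"claw": 0.75, "tx": 0, "ty": 0.0055, "tz": -0.004, "ax": 0, "ay": 0, "az": 0}, {"claw": 0.75, "tx": 0, "ty": 0.0055, "tz": -0.0035, "ax": 0, "ay": 0, "az": 0}, {"claw": 0.75, "tx": 0, "ty": 0.0055, "tz": -0.003, "ax": 0, "ay": 0, "az": 0}, {"claw": 0.75, "tx": 0, "ty": 0.0055, "tz": -0.003, "ax": 0, "ay": 0, "az": 0}, {"claw": 0.75, "tx": 0, "ty": 0.0055, "tz": -0.0025, "ax": 0, "ay": 0, "az": 0}, {"claw": 0.75, "tx": 0, "ty": 0.0055, "tz": -0.002, "ax": 0, "ay": 0, "az": 0}, {"claw": 0.75, "tx": 0, "ty": 0.004, "tz": -0.002, "ax": 0, "ay": 0, "az": 0}])

```text
clock: 15.77
tcp_pos: [0.5387, 0.1854, 0.369]
orientation: [-3.137, 0.09, -0.005]
contact_force: [1.5, 4.1, 2.8]
grip_width: 0.0214
gripper_force: 2.2
```

```bash
cat > t.py <<'E'
from h import *
import sys
o=r.get_obs();p=o["tcp_pos"];print(o["clock"],o["contact_force"],p)
T,im=look("side",sys.argv[1]); l=r.tip_of("bar","side")
for d in l[:2]:
    q=(T@np.r_[d["location"],1])[:3]; b=np.dot(q[:2]-[.5385,.1515],[.0576,.998])-.004; h=q[2]-.1
    print(round(d["confidence"],2),q,"tilt",np.arctan2(80,85)-np.arctan2(b,h),"radius",np.hypot(b,h))
b=p[1]+.0605*(p[0]-.5417)-.2350+.080-.0048
print("tilt from tcp",np.arctan2(80,85)-np.arcsin(np.clip(b/.1167,-1,1)))
for d in r.tip_of("cap1b","side"): print(round(d["confidence"],2),(T@np.r_[d["location"],1])[:3],pix("side",d["location"]))
E
python3 t.py side9
```

```text
15.7667 [1.4781 4.0845 2.757 ] [0.5387 0.1854 0.369 ]
0.58 [0.5391 0.1928 0.2152] tilt 0.44192000698901907 radius 0.12105301905510985
0.46 [0.5372 0.1362 0.1076] tilt 1.9522296468616944 radius 0.020763345276240894
tilt from tcp 0.535423966749279
0.73 [0.5372 0.1363 0.1083] (239, 199)
0.69 [0.4    0.1842 0.0086] (165, 250)
```

>>> arm_command(plan=[{"claw": 0.75, "tx": 0, "ty": 0.0025, "tz": -0.001, "ax": 0, "ay": 0, "az": 0}, {"claw": 0.75, "tx": 0, "ty": 0.0025, "tz": -0.001, "ax": 0, "ay": 0, "az": 0}, {"claw": 0.75, "tx": 0, "ty": 0.0025, "tz": -0.001, "ax": 0, "ay": 0, "az": 0}, {"claw": 0.75, "tx": 0, "ty": 0.0025, "tz": -0.0005, "ax": 0, "ay": 0, "az": 0}, {"claw": 0.75, "tx": 0, "ty": 0.0025, "tz": -0.0005, "ax": 0, "ay": 0, "az": 0}, {"claw": 0.75, "tx": 0, "ty": 0.0025, "tz": 0, "ax": 0, "ay": 0, "az": 0}, {"claw": 0.75, "tx": 0, "ty": 0.0025, "tz": 0, "ax": 0, "ay": 0, "az": 0}, {"claw": 0.75, "tx": 0, "ty": 0.0025, "tz": 0, "ax": 0, "ay": 0, "az": 0}, {"claw": 0.75, "tx": 0, "ty": 0.0025, "tz": 0, "ax": 0, "ay": 0, "az": 0}, {"claw": 0.75, "tx": 0, "ty": 0, "tz": 0, "ax": 0, "ay": 0, "az": 0}])

```text
clock: 16.75
tcp_pos: [0.537, 0.1611, 0.3709]
orientation: [3.139, -0.093, -0.001]
contact_force: [-0.1, 1.7, 0.9]
grip_width: 0.0214
gripper_force: 1.3
```

```bash
sed -i 's/+.080-.0048/+.080+.0048/' t.py; python3 t.py side10
```

```text
16.75 [-0.115   1.6738  0.8653] [0.537  0.1611 0.3709]
0.85 [0.5372 0.1708 0.2201] tilt 0.6295799221372458 radius 0.12108197825283885
tilt from tcp 0.6636418249434268
0.68 [0.5349 0.1328 0.1051] (238, 202)
0.56 [0.4011 0.1856 0.0116] (165, 248)
```

>>> arm_command(plan=[{"claw": 0.75, "tx": 0, "ty": 0.002, "tz": 0, "ax": 0, "ay": 0, "az": 0}, {"claw": 0.75, "tx": 0, "ty": 0.002, "tz": 0, "ax": 0, "ay": 0, "az": 0}, {"claw": 0.75, "tx": 0, "ty": 0.002, "tz": 0, "ax": 0, "ay": 0, "az": 0}, {"claw": 0.75, "tx": 0, "ty": 0.002, "tz": 0, "ax": 0, "ay": 0, "az": 0}, {"claw": 0.75, "tx": 0, "ty": 0.002, "tz": 0, "ax": 0, "ay": 0, "az": 0}, {"claw": 0.75, "tx": 0, "ty": 0.002, "tz": 0, "ax": 0, "ay": 0, "az": 0}, {"claw": 0.75, "tx": 0, "ty": 0, "tz": 0, "ax": 0, "ay": 0, "az": 0}, {"claw": 0.75, "tx": 0, "ty": 0, "tz": 0, "ax": 0, "ay": 0, "az": 0}, {"claw": 0.75, "tx": 0, "ty": 0, "tz": 0, "ax": 0, "ay": 0, "az": 0}, {"claw": 0.75, "tx": 0, "ty": 0, "tz": 0, "ax": 0, "ay": 0, "az": 0}])

```text
clock: 17.73
tcp_pos: [0.5365, 0.15, 0.3712]
orientation: [3.14, -0.091, 0.0]
contact_force: [0.1, 3.5, 0.6]
grip_width: 0.0214
gripper_force: 1.3
```

```bash
python3 t.py side11
python3 - <<'E'
import cv2,numpy as np
from h import look
look("wrist","w11"); look("scene","scene11")
c=lambda f,y,x:cv2.resize(cv2.imread(f"pics/{f}.png")[y:y+150,x:x+200],(400,300),interpolation=cv2.INTER_CUBIC)
w=cv2.resize(cv2.imread("pics/w11.png"),(400,300))
cv2.imwrite("pics/c11.png",np.vstack([np.hstack([c("side11",120,150),c("scene11",140,240)]),np.hstack([w,w*0])]))
E
```

```text
17.7333 [0.1381 3.5451 0.5701] [0.5365 0.15   0.3712]
0.76 [0.5354 0.1553 0.2206] tilt 0.757998389387984 radius 0.1206051671466324
tilt from tcp 0.7593439369546247
0.6 [0.404  0.184  0.0119] (167, 248)
```

View pics/c11.png

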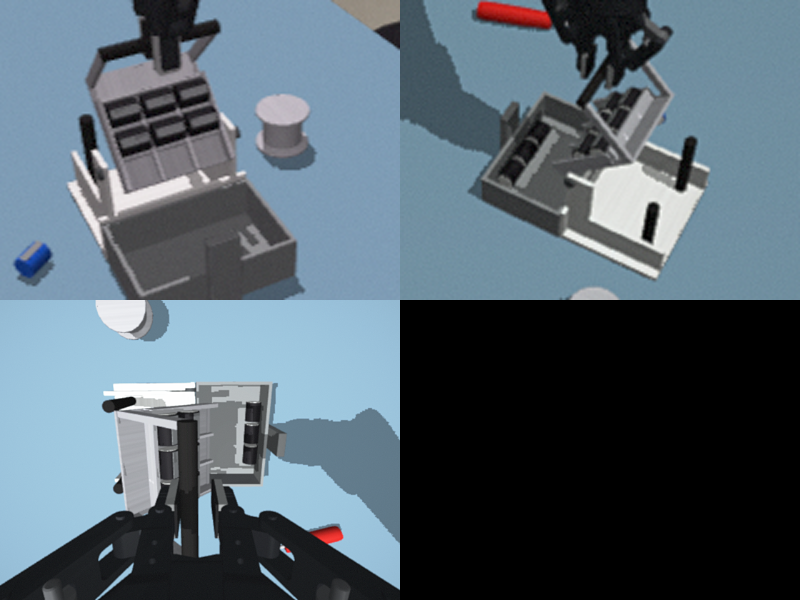

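All three front cans lie in the bin, as a row at (525,155) in the scene crop. The other six are still in their slots in the side crop. I'm lowering the tray along the same arc.

>>> arm_command(plan=[{"claw": 0.75, "tx": 0, "ty": -0.003, "tz": 0, "ax": 0, "ay": 0, "az": 0}, {"claw": 0.75, "tx": 0, "ty": -0.004, "tz": 0, "ax": 0, "ay": 0, "az": 0}, {"claw": 0.75, "tx": 0, "ty": -0.005, "tz": 0, "ax": 0, "ay": 0, "az": 0}, {"claw": 0.75, "tx": 0, "ty": -0.005, "tz": 0, "ax": 0, "ay": 0, "az": 0}, {"claw": 0.75, "tx": 0, "ty": -0.005, "tz": 0, "ax": 0, "ay": 0, "az": 0}, {"claw": 0.75, "tx": 0, "ty": -0.005, "tz": 0.001, "ax": 0, "ay": 0, "az": 0}, {"claw": 0.75, "tx": 0, "ty": -0.005, "tz": 0.0015, "ax": 0, "ay": 0, "az": 0}, {"claw": 0.75, "tx": 0, "ty": -0.005, "tz": 0.0025, "ax": 0, "ay": 0, "az": 0}, {"claw": 0.75, "tx": 0, "ty": -0.005, "tz": 0.0025, "ax": 0, "ay": 0, "az": 0}, {"claw": 0.75, "tx": 0, "ty": -0.005, "tz": 0.0025, "ax": 0, "ay": 0, "az": 0}])

```text
clock: 18.82
tcp_pos: [0.5393, 0.1979, 0.3612]
orientation: [-3.14, 0.091, -0.001]
contact_force: [0.3, 2.4, 2.3]
grip_width: 0.0213
gripper_force: 1.3
```

>>> arm_command(plan=[{"claw": 0.75, "tx": 0, "ty": -0.005, "tz": 0.003, "ax": 0, "ay": 0, "az": 0}, {"claw": 0.75, "tx": 0, "ty": -0.005, "tz": 0.003, "ax": 0, "ay": 0, "az": 0}, {"claw": 0.75, "tx": 0, "ty": -0.005, "tz": 0.003, "ax": 0, "ay": 0, "az": 0}, {"claw": 0.75, "tx": 0, "ty": -0.005, "tz": 0.003, "ax": 0, "ay": 0, "az": 0}, {"claw": 0.75, "tx": 0, "ty": -0.005, "tz": 0.003, "ax": 0, "ay": 0, "az": 0}, {"claw": 0.75, "tx": 0, "ty": -0.005, "tz": 0.003, "ax": 0, "ay": 0, "az": 0}, {"claw": 0.75, "tx": 0, "ty": -0.005, "tz": 0.003, "ax": 0, "ay": 0, "az": 0}, {"claw": 0.75, "tx": 0, "ty": -0.003, "tz": 0, "ax": 0, "ay": 0, "az": 0}, {"claw": 0.75, "tx": 0, "ty": -0.0015, "tz": 0, "ax": 0, "ay": 0, "az": 0}, {"claw": 0.75, "tx": 0, "ty": 0, "tz": 0, "ax": 0, "ay": 0, "az": 0}])

```text
clock: 19.65
tcp_pos: [0.5416, 0.2365, 0.3402]
orientation: [3.14, -0.091, 0.0]
contact_force: [0.4, -0.4, -0.0]
grip_width: 0.0214
gripper_force: 0.0
```

>>> arm_command(plan=[{"claw": 0.75, "tx": 0, "ty": 0, "tz": 0, "ax": 0, "ay": 0, "az": 0}, {"claw": 0.75, "tx": 0, "ty": 0, "tz": 0, "ax": 0, "ay": 0, "az": 0}, {"claw": 0.75, "tx": 0, "ty": 0, "tz": 0, "ax": 0, "ay": 0, "az": 0}, {"claw": 0.75, "tx": 0, "ty": 0, "tz": 0, "ax": 0, "ay": 0, "az": 0}, {"claw": 0.75, "tx": 0, "ty": 0, "tz": 0, "ax": 0, "ay": 0, "az": 0}, {"claw": 0.75, "tx": 0, "ty": 0, "tz": 0, "ax": 0, "ay": 0, "az": 0}, {"claw": 0.75, "tx": 0, "ty": 0, "tz": 0, "ax": 0, "ay": 0, "az": 0}, {"claw": 0.75, "tx": 0, "ty": 0, "tz": 0, "ax": 0, "ay": 0, "az": 0}, {"claw": 0.75, "tx": 0, "ty": 0, "tz": 0, "ax": 0, "ay": 0, "az": 0}, {"claw": 0.75, "tx": 0, "ty": 0, "tz": 0, "ax": 0, "ay": 0, "az": 0}])

```text
clock: 20.48
tcp_pos: [0.5415, 0.2364, 0.3402]
orientation: [3.14, -0.091, -0.0]
contact_force: [0.0, -0.1, 0.9]
grip_width: 0.0214
gripper_force: 0.0
```

```bash
python3 t.py side12
```

```text
20.4833 [ 0.0285 -0.1114  0.9431] [0.5415 0.2364 0.3402]
0.82 [0.5388 0.2385 0.1871] tilt -0.0051876223103733965 radius 0.12021774777983349
tilt from tcp -0.07591388736019222
```

Tray is flat and there is no contact force. I'm retreating straight up and checking.

>>> arm_command(plan=[{"claw": 0.75, "tx": 0, "ty": 0, "tz": -0.01, "ax": 0, "ay": 0, "az": 0}, {"claw": 0.75, "tx": 0, "ty": 0, "tz": -0.015, "ax": 0, "ay": 0, "az": 0}, {"claw": 0.75, "tx": 0, "ty": 0, "tz": -0.02, "ax": 0, "ay": 0, "az": 0}, {"claw": 0.75, "tx": 0, "ty": 0, "tz": -0.025, "ax": 0, "ay": 0, "az": 0}, {"claw": 0.75, "tx": 0, "ty": 0, "tz": -0.025, "ax": 0, "ay": 0, "az": 0}, {"claw": 0.75, "tx": 0, "ty": 0, "tz": -0.02, "ax": 0, "ay": 0, "az": 0}, {"claw": 0.75, "tx": 0, "ty": 0, "tz": 0, "ax": 0, "ay": 0, "az": 0}, {"claw": 0.75, "tx": 0, "ty": 0, "tz": 0, "ax": 0, "ay": 0, "az": 0}, {"claw": 0.75, "tx": 0, "ty": 0, "tz": 0, "ax": 0, "ay": 0, "az": 0}, {"claw": 0.75, "tx": 0, "ty": 0, "tz": 0, "ax": 0, "ay": 0, "az": 0}])

```text
clock: 21.47
tcp_pos: [0.5412, 0.2361, 0.4541]
orientation: [3.139, -0.091, -0.003]
contact_force: [0.2, 0.2, -0.0]
grip_width: 0.0216
gripper_force: 0.0
```

Run:
```python
from h import *
for n in("side","scene","wrist"):
    T,im=look(n,n+"13")
    for t in("bar","bin_mid","meter","spool"): find(t,n,T,1)
c=lambda f,y,x,h,w:cv2.resize(cv2.imread(f"pics/{f}.png")[y:y+h,x:x+w],(400,300),interpolation=cv2.INTER_CUBIC)
cv2.imwrite("pics/c13.png",np.vstack([np.hstack([c("side13",120,150,150,200),c("scene13",140,240,150,200)]),np.hstack([c("wrist13",0,0,420,560),c("wrist13",90,220,180,240)])]))
```

```text
side bar 0.9 [0.5407 0.2354 0.1897] (214, 134)
side bin_mid 0.8 [0.5371 0.0976 0.021 ] (251, 247)
side meter 0.84 [ 0.7643 -0.1337 -0.0021] (430, 291)
side spool 0.94 [ 0.7033  0.2326 -0.0002] (289, 192)
scene bar 0.68 [0.5426 0.2343 0.1927] (376, 198)
scene bin_mid 0.93 [0.536  0.0975 0.0258] (314, 220)
scene meter 0.78 [ 0.7652 -0.1328  0.0017] (180, 263)
scene spool 0.6 [0.707  0.2259 0.0033] (334, 306)
wrist bar 0.82 [0.542  0.2353 0.1827] (275, 211)
wrist bin_mid 0.59 [0.5348 0.0937 0.0189] (380, 175)
wrist spool 0.6 [ 0.7039  0.2296 -0.001 ] (272, 45)
```

View pics/c13.png

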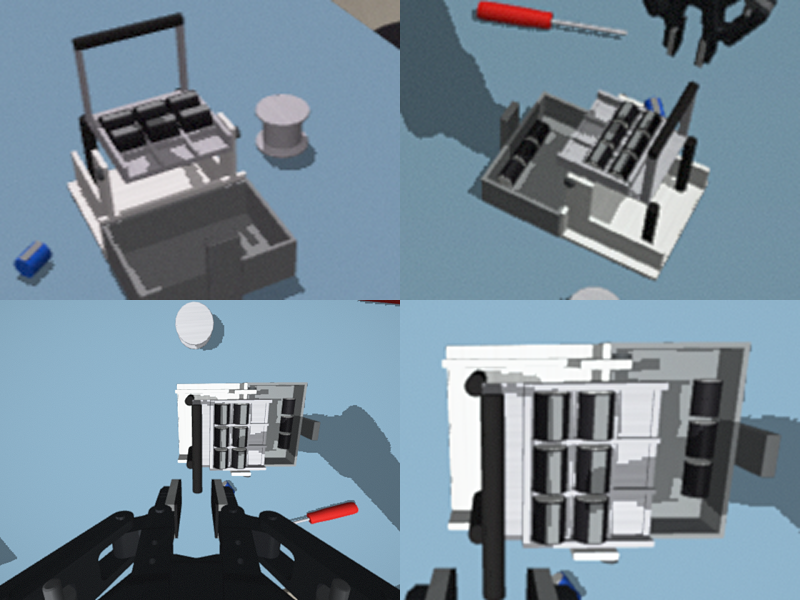

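Run:
```python
from h import *
T=camT("wrist")
print(unpix("wrist",T,(430,116),.045),unpix("wrist",T,(415,232),.045))
S=np.array([[.9983,-.0585,.0021,.5028],[-.0585,-.9983,.0001,.0848],[.0021,-.0003,-1,.4131],[0,0,0,1]])@r.camera_model("wrist")["tool_from_camera"]
for p in((685,183),(677,508)): print(unpix("wrist",S,(20+p[0]/2.4,10+p[1]/2.4),.045))
# did bin move between before and after? compare fixed-camera pictures around the tab/bin front wall
for n,(y,x,h,w) in {"side":(225,200,50,100),"scene":(180,270,40,50)}.items():
    a,b=[cv2.cvtColor(cv2.imread(f"pics/{n}{k}.png"),cv2.COLOR_BGR2GRAY).astype(np.float32)[y:y+h,x:x+w] for k in(7,13)]
    print(n,cv2.phaseCorrelate(a,b,cv2.createHanningWindow((w,h),cv2.CV_32F)))
```

```text
[0.608  0.0465 0.045 ] [0.4606 0.0533 0.045 ]
[0.6078 0.0465 0.045 ]
[0.4604 0.0547 0.045 ]
side ((-0.1328506058884642, -0.0396485552569068), 0.7571255198478699)
scene ((0.4237645813405386, -0.2778876265827357), 0.3815110149383545)
```

The bin did not move during the pour and sits flush and centred. I'm handing in.

```bash
python3 -c "
from bench import r
print(r.hand_in())"
```

```text
the job is handed in; nothing more can be done
None
```

The job is handed in, with no verdict shown: the bin is against the stand and centred to within about 2 mm, only the front three capacitors are in it, the tray is back down flat, and the meter and spool are undisturbed; I viewed 13 pictures, over the limit of 10.

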